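Pin the feeding turntable

TASK

Turn the white turntable by its black centre handle until the hole in its yellow lug lies over the hole in the blue bracket, then take the orange-headed lock pin from the grey stand and put it down through both holes until its steel collar sits on the lug. Keep the green canister standing on the turntable throughout, and let go of the pin.

Things in the scene. Friction and masses are not known exactly. Their poses are not given: they have to be found in the camera images.
- handle (a point): Centre of the black bar handle, 80 long, 16 thick, 30 tall, on the axis of the white turntable (deck 260 across, top 71 below this point). x runs along the bar towards the yellow lug, z up. Turns with the deck about z, at most 1.5 rad either side of lined-up, light friction (0.06 N m), stays where left; starts 0.5 to 1.15 rad anticlockwise from above. Dish, spoon and canister ride loose.
- bracket_hole (a point): Mouth centre of the 24 mm hole, 42 deep, in the fixed blue bracket's top. x points outwards from the turntable's axis, 150 behind; z up. Lined up when handle x and this x agree: then the yellow lug (10 thick) lies over it, lug top 12 above this point. Lug hole: slot 24 along handle x by 44 across, centred 150 from the axis along handle x.
- lock_pin: Origin at tip, z up, 104 tall: steel shank 12 across, nose tapered over the lowest 12; steel collar 40 across at 38 to 44; orange round head 24 across at 44 to 104, for gripping. Stands in a grey stand (150x56x50), collar on its top: lift 45 to clear. A white pipette, 52 above the stand, is 90 away in the other hole. Home: collar on lug, tip 26 below the bracket hole's mouth. 50 to 100 g.
- canister: Squat green flip-top canister, 60 mm across, 42 mm tall, loose on the turntable's deck about 92 mm from the axis; origin at the centre of its underside, z up. A bystander that must stay standing on the deck. The dish on the deck is white, 76 mm across and 24 mm tall, the spoon is steel. (Plain numbers in these descriptions are in mm.)
Mind the look-alikes: they are no part of the job. There is more than one size of the lock_pin; the job needs the smallest.

How it is judged:
On the way:
1. the turntable is turned so that the lug's hole lies over the bracket's hole (within 10 degrees) (angle between the x axis of handle and the x axis of bracket_hole, either way round below 0.175 rad), for 0.2 s.
At the end, for the whole second after the job is handed in: The turntable is lined up within 10 degrees; the pin stands upright (within 10 degrees) and at rest through both holes, its tip 21 to 32 mm below the mouth of the bracket's hole and within 12 mm of its centre sideways, so that the collar sits on the lug; the canister stands on the deck (angle between the x axis of handle and the x axis of bracket_hole, either way round below 0.175 rad and horizontal distance between lock_pin and bracket_hole below 0.012 m and z of lock_pin in the frame of bracket_hole between -0.032 and -0.021 m and angle between lock_pin's own z axis and vertical below 0.17 rad and linear speed of lock_pin below 0.02 m/s and z of canister in the frame of handle above -0.08 m and angle between canister's own z axis and vertical below 0.2 rad); the robot touches nothing.
It fails at once if the canister is tipped over or falls off the turntable (angle between canister's own z axis and vertical above 0.6 rad or z of canister in the frame of handle below -0.09 m).
It also fails if it takes over 50 s, if anything falls off the work surface, if the arm or the gripper's body presses on something with over 40 N, if the wrist force passes 120 N, or if a joint passes its speed limit or range.

ROBOT

A 7-joint arm with a two-finger parallel gripper is mounted at the origin on the work surface. World frame = base frame: x ahead of the robot, y to its left, z up, the work surface at z = 0. Lengths are in m, angles in rad, forces in N, time in s.
With the tool pointing down it reaches from about 0.425 to 0.95 m from the base axis. Payload 16.7 kg.
Tool frame: the origin (TCP) lies midway between the tips of the shut fingers; the grasp point (between the pads) lies 19 mm behind it; z points along the fingers, y is the direction in which the jaws open and shut (so a half turn about z gives the same grasp; the last joint's range is limited). The gripper opens to 94 mm and grips with 3 to 60 N. Pads are 16 mm wide; open, the fingers measure 119 mm over their backs; the gripper's body (75 mm by 177 mm) begins 78 mm behind the grasp point.
Start: joints at [-1.341, 0.426, 0.074, 1.606, -0.034, 1.111, -0.067], TCP at [0.25, 0.627, 0.205] pointing down, gripper open.
Joint ranges: [-2.85, 2.85], [-0.5, 2.14], [-1.23, 1.37], [0.21, 2.46], [-1.02, 4.16], [0.16, 2.05], [-2.73, 2.73]. Speed limits (rad/s): [1.89, 1.89, 2.39, 2.39, 3.01, 3.01, 3.01].

INTERFACE

Orientations are given as a unit quaternion [w, x, y, z].
In Python, from plant import telemetry, read_camera, robot gives the robot as it stands.
- The arm moves only by the tool drive_tool, never from a script. Its argument "steps" is a list of rows, each a list of 3 entries, a list of its own where there are three numbers: the turn, a rotation vector about the tool's x, y, z in degrees, then the shift along the tool's x, y, z in m, then the opening, from 0 (shut) to 1 (fully open). In form: [[[ax, ay, az], [x, y, z], claw], ...]. A call has 1 to 5 rows; each row shifts and turns the commanded pose from where the row before left it, along the tool's axes as they then stand; what a row does not reach is not made up. A row lasts 1/10 s, in which the tool goes at most 50 mm and 8.59 degrees, less where a joint would pass 70% of its speed; a pose out of reach is approached as far as the arm can. A call is refused whole if a number of a shift passes 0.05 or a number of a turn 8.59, either way. A call with a gripper value outside its range is refused whole. The fingers move at their own pace and stop on an object; "grip_force" is the grip in N (left out, the last holds). Time passes only in rows, so rows that do not move let the fingers close. It gives the time, the measured TCP pose, the force and the opening at its end, in the units of the state.
- telemetry.state(): the state, without advancing time (a new reading comes with each control period).
- read_camera(name): name is "scene" or "top" or "wrist"; returns a dict with "image" (384x512x3 uint8, blue, green, red), "camera_matrix" (3x3 intrinsics, pixels), "rvec" (rotation vector, rad) and "tvec" (3), from world to camera coordinates, as OpenCV has them; the wrist camera has in their place "mount" (4x4, takes a point from camera to tool coordinates, whose origin is the TCP and whose axes are the flange's). Camera axes: x right, y down, z forward; pixel columns grow to the right and rows downward; lengths in m; the calibration is good to about 2 mm. A picture is of the moment at which its call begins: read the wrist's pose just before it. There is no depth.
- robot.hand_in(): hands the job in, once; it reports no verdict.
The state is a dict: "time_s": time; "qpos": joint angles; "dq": joint speeds; "joint_efforts": joint torques, N m; "ee_pos": TCP position; "tcp_rot": TCP orientation; "wrist_force": force on the tool from outside, world axes, zero at the start; "ft_torque": the same for the moment, N m; "finger_gap": finger opening in m.
Only numpy, scipy, OpenCV 4.12 (cv2) and the standard library are available. Lean on these libraries where they do the work, as an engineer would, in place of code of your own. Each camera call takes 0.05 s, during which the arm holds its last target. There are 200 camera calls.

## Working session

There is one attempt and no reset: what is moved stays moved. The work goes in short steps, Python scripts to look and compute and a tool call to move; the robot and the scene stay as the last step left them, time stands still between calls to the robot, and variables do not carry over. Pictures are saved under pics/ and viewed, about 8 in all and at most 12, crops included, and the job is handed in when it is done.

Besides the shell and the picture viewer there is one more tool, called in YAML: its name, and indented under it one key for each argument. drive_tool: Moves the arm, as the interface text tells. Its arguments: {"type":"object","properties":{"steps":{"type":"array"},"grip_force":{"type":"number"}},"required":["steps"]}

```bash
mkdir -p pics; ls
python3 - <<'E'
from plant import telemetry, read_camera, robot
import cv2,pickle
s=telemetry.state();print({k:s[k] for k in('time_s','ee_pos','tcp_rot','finger_gap','wrist_force')})
d={n:read_camera(n) for n in('scene','top')}
pickle.dump(d,open('cams.pkl','wb'))
for n in d: print(n,d[n]['camera_matrix'].tolist() if hasattr(d[n]['camera_matrix'],'tolist') else d[n]['camera_matrix'],d[n]['rvec'],d[n]['tvec']); 
for n in d: cv2.imwrite(f'pics/{n}.png',d[n]['image'])
E
```

```text
pics
{'time_s': 0.0, 'ee_pos': array([0.24949252, 0.62673514, 0.20478578]), 'tcp_rot': array([-6.98865343e-05,  1.88279901e-01,  9.82115208e-01, -6.27035716e-04]), 'finger_gap': 0.09412622414249132, 'wrist_force': array([ 0.0886527 ,  0.15196166, -0.21601262])}
scene [[396.48702657706417, 0.0, 254.4870462770684], [0.0, 396.48702657706417, 186.36967454515042], [0.0, 0.0, 1.0]] [ 2.37581129  0.76226659 -0.24055658] [-0.33423905 -0.26915121  1.30684633]
top [[401.9337814583909, 0.0, 256.76320273634525], [0.0, 401.9337814583909, 194.0990592306461], [0.0, 0.0, 1.0]] [ 2.19187416 -2.01875052  0.20567033] [-0.1750185   0.48572538  0.95635702]
```

View pics/scene.png

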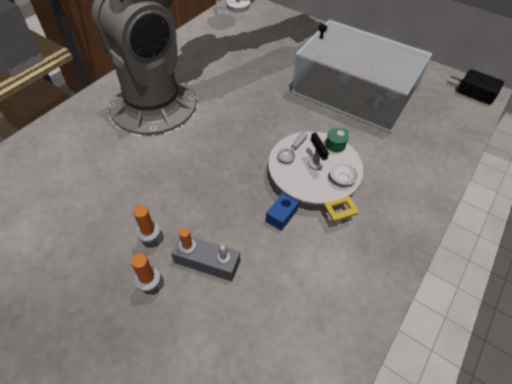

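View pics/top.png

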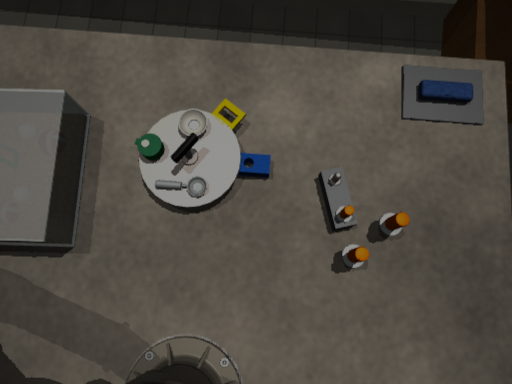

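The scene view shows the turntable (315,168) with black handle (319,147), yellow lug (341,208), blue bracket (283,210) and canister (337,139). The orange heads are at (145,220), (145,270) and, in the grey stand, (186,238). In the top view the stand pin is at (345,213), and the loose ones are at (395,222) and (355,256). A second blue block on a plate at (446,92) is a decoy. I choose the pin in the stand, which is also the smallest, and check it in a close crop.

```bash
cat > h.py <<'E'
import numpy as np,cv2,pickle
from scipy.spatial.transform import Rotation as R
def load(): return pickle.load(open('cams.pkl','rb'))
def P(c): return np.c_[cv2.Rodrigues(np.array(c['rvec'],float))[0],np.array(c['tvec'],float).ravel()]
def proj(c,p): return cv2.projectPoints(np.array(p,float).reshape(-1,1,3),np.array(c['rvec']),np.array(c['tvec']),np.array(c['camera_matrix']),None)[0].reshape(-1,2)
def tri(d,a,b):
    x=cv2.triangulatePoints(d['scene']['camera_matrix']@P(d['scene']),d['top']['camera_matrix']@P(d['top']),np.array(a,float),np.array(b,float)).ravel();return x[:3]/x[3]
def plane(c,uv,z):
    M=P(c);Rm,t=M[:,:3],M[:,3];r=Rm.T@np.linalg.inv(c['camera_matrix'])@np.array([*uv,1.]);o=-Rm.T@t
    return o+r*(z-o[2])/r[2]
E
python3 - <<'E'
from h import *
d=load();S,T=d['scene']['image'],d['top']['image']
f=lambda I,x,y,w,h:cv2.resize(I[y:y+h,x:x+w],(400,300),interpolation=cv2.INTER_CUBIC)
a=np.vstack([np.hstack([f(S,260,120,120,90+20-20),f(S,120,190,133,100)]),np.hstack([f(T,130,95,147,110),f(T,310,160,133,100)])])
cv2.imwrite('pics/crop.png',a)
print(proj(d['top'],[[.25,.627,.2],[0,0,0],[.5,0,0],[0,.5,0]]),proj(d['scene'],[[.25,.627,.2],[0,0,0]]))
E
```

```text
[[-123.41858233  267.52247491]
 [ 183.20715135  398.23771749]
 [ 205.96883867  193.35355469]
 [ -23.21321742  379.44799379]] [[321.88711725  -7.62938124]
 [153.0815157  104.71128756]]
```

View pics/crop.png

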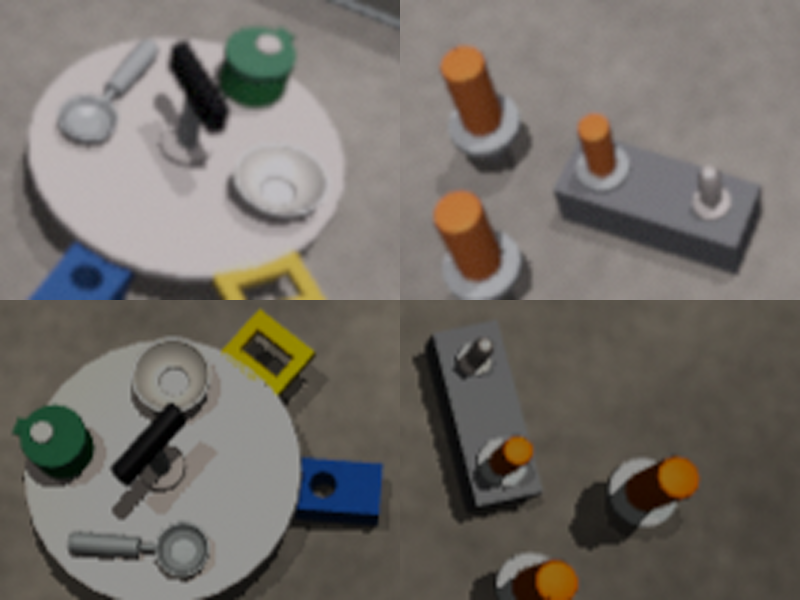

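The crop confirms that the stand pin is the smallest of the three: crop head top (593,127) in scene and (518,450) in top. The bracket hole is at crop (87,277) and (322,485).

Run:
```python
from h import *
np.set_printoptions(precision=4,suppress=True)
d=load()
pts=dict(hole=((286.1,203.1),(248.4,163)),handle=((319.4,145.5),(184.8,147.9)),lug=((342,207),(227.4,114.1)),pin=((184.3,232.3),(349.3,210)),can=((337.4,135),(149,144.6)))
for k,(a,b) in pts.items():
    x=tri(d,a,b);print(k,x,'err',proj(d['scene'],x)-a,proj(d['top'],x)-b)
# handle ends, top cam
from plant import telemetry,read_camera
for n,c in((0,(180,112)),(1,(120,175))): print('top end',plane(d['top'],(130+c[0]/2.72,95+c[1]/2.72),0.16))
st=[plane(d['top'],(310+x/3,160+y/3),.05) for x,y in((30,35),(98,22),(138,190),(75,205))]
print('stand',np.array(st))
print('pipette collar',plane(d['top'],(310+75/3,160+58/3),.05),'pin collar',plane(d['top'],(310+102/3,160+160/3),.05))
m=read_camera('wrist');print(m['mount'],m['camera_matrix'])
```

```text
hole [ 0.5814 -0.1053  0.039 ] err [[-0.4528  0.1262]] [[-0.2912 -0.3536]]
handle [0.5809 0.0438 0.1265] err [[-0.44    0.1492]] [[-0.2962 -0.3963]]
lug [ 0.7063 -0.0395  0.0499] err [[-0.4872  0.1663]] [[-0.2894 -0.3884]]
pin [ 0.4655 -0.3526  0.1137] err [[-0.2703  0.0428]] [[-0.1802 -0.1788]]
can [0.5911 0.1383 0.0955] err [[ 0.0125 -0.0046]] [[0.0085 0.0119]]
top end [0.5995 0.013  0.16  ]
top end [0.5405 0.0566 0.16  ]
stand [[ 0.5694 -0.2894  0.05  ]
 [ 0.5855 -0.3461  0.05  ]
 [ 0.4451 -0.3844  0.05  ]
 [ 0.4285 -0.3334  0.05  ]]
pipette collar [ 0.5525 -0.3281  0.05  ] pin collar [ 0.4676 -0.354   0.05  ]
[[-0.0007 -0.9606 -0.2779  0.0808]
 [ 1.     -0.0005 -0.0008 -0.0009]
 [ 0.0006 -0.2779  0.9606 -0.1799]
 [ 0.      0.      0.      1.    ]] [[324.7254   0.     248.9288]
 [  0.     324.7254 194.538 ]
 [  0.       0.       1.    ]]
```

drive_tool:
  steps:
    - [[0,0,6.65],[0,0,-0.05],1]
    - [[0,0,6.65],[0,0,-0.05],1]
    - [[0,0,0],[-0.04,-0.019,0],1]
    - [[0,0,0],[-0.04,-0.019,0],1]
    - [[0,0,0],[-0.04,-0.019,0],1]

```text
time_s: 0.65
ee_pos: [0.3156, 0.5102, 0.3054]
tcp_rot: [0.0, 0.3, 0.954, -0.0]
wrist_force: [1.3, -0.4, 0.4]
finger_gap: 0.0939
```

drive_tool:
  steps:
    - [[0,0,0],[-0.04,-0.019,0],1]
    - [[0,0,0],[-0.04,-0.019,0],1]
    - [[0,0,0],[-0.04,-0.019,0],1]
    - [[0,0,0],[-0.04,-0.019,0],1]
    - [[0,0,0],[-0.04,-0.019,0],1]

```text
time_s: 1.15
ee_pos: [0.4251, 0.3172, 0.3055]
tcp_rot: [-0.0, 0.301, 0.954, 0.0]
wrist_force: [0.9, 0.5, -0.2]
finger_gap: 0.0937
```

drive_tool:
  steps:
    - [[0,0,0],[-0.04,-0.019,0],1]
    - [[0,0,0],[-0.04,-0.019,0],1]
    - [[0,0,0],[-0.04,-0.019,0],1]
    - [[0,0,0],[-0.04,-0.019,0],1]
    - [[0,0,0],[0,0,0],1]

```text
time_s: 1.65
ee_pos: [0.5142, 0.1592, 0.3057]
tcp_rot: [0.001, 0.304, 0.953, -0.0]
wrist_force: [-0.1, 0.5, 0.7]
finger_gap: 0.0944
```

Run:
```python
from h import *
np.set_printoptions(precision=4,suppress=True)
d=load()
print(tri(d,(141,210.7),(402.7,219.3)),tri(d,(139.3,260.7),(362,254)))
from plant import telemetry,read_camera
s=telemetry.state();print(s['time_s'],s['ee_pos'],s['tcp_rot'],s['qpos'])
m=read_camera('wrist');pickle.dump((s,m),open('w1.pkl','wb'));cv2.imwrite('pics/w1.png',m['image'])
```

```text
[ 0.4338 -0.4228  0.2528] [ 0.3719 -0.4231 -0.0136]
1.65 [0.5142 0.1592 0.3057] [ 0.0006  0.3043  0.9526 -0.0004] [-0.8232  0.1191  0.4473  1.8054 -0.0531  1.2288  0.5915]
```

View pics/w1.png

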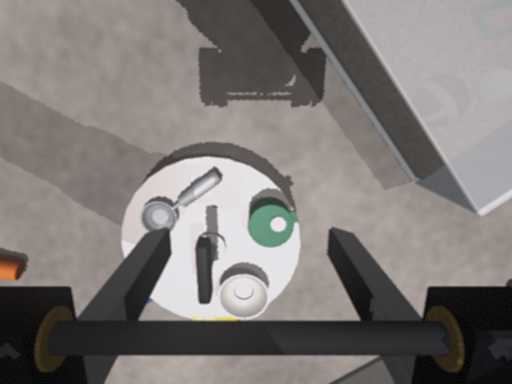

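Wrist view: the handle bar runs from (205,235) to (206,302), parallel to the tool's x. The canister is at (271,222) and the dish at (243,290).

```bash
cat >> h.py <<'E'
def wplane(s,m,uv,z):
    q=s['tcp_rot'];Rt=R.from_quat([q[1],q[2],q[3],q[0]]).as_matrix();M=np.array(m['mount'])
    r=Rt@M[:3,:3]@np.linalg.inv(m['camera_matrix'])@np.array([*uv,1.]);o=np.array(s['ee_pos'])+Rt@M[:3,3]
    return o+r*(z-o[2])/r[2]
def totool(s,p):
    q=s['tcp_rot'];return R.from_quat([q[1],q[2],q[3],q[0]]).inv().apply(np.array(p)-s['ee_pos'])
E
python3 - <<'E'
from h import *
np.set_printoptions(precision=4,suppress=True)
d=load()
print('big',tri(d,(141,210.7),(362,254)),tri(d,(139.3,260.7),(402.7,219.3)))
s,m=pickle.load(open('w1.pkl','rb'))
a,b=wplane(s,m,(204.5,236),.137),wplane(s,m,(205.5,302),.137)
print(a,b,(a+b)/2,np.linalg.norm(b-a),np.degrees(np.arctan2(*(b-a)[1::-1])))
print('can',wplane(s,m,(271,222),.0955),totool(s,[.581,.0435,.103]))
print('tool x',R.from_quat(s['tcp_rot'][[1,2,3,0]]).as_matrix()[:,0])
E
```

```text
big [ 0.3647 -0.3777  0.1413] [ 0.4494 -0.4667  0.1401]
[0.5412 0.0752 0.137 ] [0.6118 0.0222 0.137 ] [0.5765 0.0487 0.137 ] 0.08833269982154075 -36.86307258875803
can [0.5863 0.141  0.0955] [-0.1212 -0.0554  0.2029]
tool x [-0.8148  0.5797 -0.0014]
```

drive_tool:
  steps:
    - [[0,0,0],[-0.0404,-0.0185,0],1]
    - [[0,0,0],[-0.0404,-0.0185,0],1]
    - [[0,0,0],[-0.0404,-0.0185,0.02],1]
    - [[0,0,0],[0,0,0.045],1]
    - [[0,0,0],[0,0,0.045],1]

```text
time_s: 2.2
ee_pos: [0.5799, 0.0498, 0.1944]
tcp_rot: [0.001, 0.301, 0.954, 0.0]
wrist_force: [-0.2, 1.9, -0.9]
finger_gap: 0.0938
```

drive_tool:
  steps:
    - [[0,0,0],[0,0,0.03],1]
    - [[0,0,0],[0,0,0.03],1]
    - [[0,0,0],[0,0,0.02],1]
    - [[0,0,0],[0,0,0.008],1]
    - [[0,0,0],[0,0,0],1]

```text
time_s: 2.7
ee_pos: [0.5788, 0.0507, 0.1067]
tcp_rot: [-0.001, 0.3, 0.954, -0.0]
wrist_force: [0.2, 0.9, 0.6]
finger_gap: 0.0944
```

Run:
```python
from h import *
np.set_printoptions(precision=4,suppress=True)
from plant import telemetry,read_camera
s=telemetry.state();print(s['time_s'],s['ee_pos'],s['tcp_rot'],s['wrist_force'],totool(s,[.581,.0445,.108]))
m=read_camera('wrist');cv2.imwrite('pics/w2.png',m['image'])
```

```text
2.7 [0.5788 0.0507 0.1067] [-0.0008  0.3003  0.9538 -0.0004] [0.1813 0.8963 0.6099] [-0.0053 -0.0038 -0.0013]
```

View pics/w2.png

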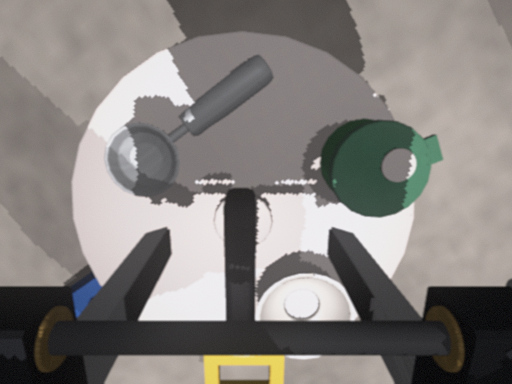

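Bar at u≈240, running (240,190) to (240,320), centred to about 4 mm; the canister is upright at (380,167). Close on it.

drive_tool:
  steps:
    - [[0,0,0],[-0.005,-0.004,-0.001],1]
    - [[0,0,0],[0,0,0],0]
    - [[0,0,0],[0,0,0],0]
    - [[0,0,0],[0,0,0],0]
    - [[0,0,0],[0,0,0],0]
  grip_force: 15

```text
time_s: 3.25
ee_pos: [0.5813, 0.044, 0.1087]
tcp_rot: [0.0, 0.301, 0.954, 0.0]
wrist_force: [0.1, -0.5, 0.1]
finger_gap: 0.0654
```

drive_tool:
  steps:
    - [[0,0,0],[0,0,0],0]
    - [[0,0,0],[0,0,0],0]
    - [[0,0,0],[0,0,0],0]
    - [[0,0,0],[0,0,0],0]
    - [[0,0,0.5],[0,0,0],0]

```text
time_s: 3.75
ee_pos: [0.5812, 0.0438, 0.1085]
tcp_rot: [-0.0, 0.305, 0.952, -0.0]
wrist_force: [0.3, 0.3, -1.0]
finger_gap: 0.0254
```

drive_tool:
  steps:
    - [[0,0,0],[0,0,0],0]
    - [[0,0,0],[0,0,0],0]
    - [[0,0,0],[0,0,0],0]
    - [[0,0,1],[0,0,0],0]
    - [[0,0,1.5],[0,0,0],0]

```text
time_s: 4.25
ee_pos: [0.5809, 0.0435, 0.1084]
tcp_rot: [-0.0, 0.327, 0.945, -0.0]
wrist_force: [-3.8, -3.9, 2.3]
finger_gap: 0.0167
```

drive_tool:
  steps:
    - [[0,0,2],[0,0,0],0]
    - [[0,0,2.5],[0,0,0],0]
    - [[0,0,3],[0,0,0],0]
    - [[0,0,3],[0,0,0],0]
    - [[0,0,3],[0,0,0],0]

```text
time_s: 4.75
ee_pos: [0.5807, 0.0433, 0.1084]
tcp_rot: [-0.0, 0.436, 0.9, -0.0]
wrist_force: [-4.3, -5.4, 3.2]
finger_gap: 0.0169
```

drive_tool:
  steps:
    - [[0,0,3],[0,0,0],0]
    - [[0,0,3],[0,0,0],0]
    - [[0,0,3],[0,0,0],0]
    - [[0,0,3],[0,0,0],0]
    - [[0,0,3],[0,0,0],0]

```text
time_s: 5.25
ee_pos: [0.5805, 0.0432, 0.1084]
tcp_rot: [-0.0, 0.55, 0.835, -0.001]
wrist_force: [-7.0, -5.6, 4.9]
finger_gap: 0.0171
```

drive_tool:
  steps:
    - [[0,0,3],[0,0,0],0]
    - [[0,0,3],[0,0,0],0]
    - [[0,0,3],[0,0,0],0]
    - [[0,0,3],[0,0,0],0]
    - [[0,0,3],[0,0,0],0]

```text
time_s: 5.75
ee_pos: [0.5802, 0.0431, 0.1083]
tcp_rot: [-0.0, 0.654, 0.756, -0.001]
wrist_force: [-8.0, -5.8, 7.0]
finger_gap: 0.0174
```

drive_tool:
  steps:
    - [[0,0,3],[0,0,0],0]
    - [[0,0,2],[0,0,0],0]
    - [[0,0,1],[0,0,0],0]
    - [[0,0,0],[0,0,0],0]
    - [[0,0,0],[0,0,0],0]

```text
time_s: 6.25
ee_pos: [0.5801, 0.0431, 0.1084]
tcp_rot: [-0.001, 0.692, 0.722, -0.001]
wrist_force: [-9.3, -5.4, 7.3]
finger_gap: 0.0168
```

Run:
```python
from h import *
np.set_printoptions(precision=4,suppress=True)
from plant import telemetry,read_camera
s=telemetry.state();q=s['tcp_rot'];print(s['time_s'],s['ee_pos'],np.degrees(2*np.arctan2(q[2],q[1])),s['wrist_force'],s['ft_torque'],s['finger_gap'])
d={n:read_camera(n) for n in('scene','top')};pickle.dump(d,open('cams2.pkl','wb'))
S,T=d['scene']['image'],d['top']['image']
f=lambda I,x,y,w,h:cv2.resize(I[y:y+h,x:x+w],(400,300),interpolation=cv2.INTER_CUBIC)
cv2.imwrite('pics/c2.png',np.hstack([f(S,250,150,120,90),f(T,180,110,107,80)]))
```

```text
6.25 [0.5801 0.0431 0.1084] 92.38280358349623 [-9.3182 -5.38    7.2998] [-1.5408  2.3372  0.0646] 0.016778629851003514
```

View pics/c2.png

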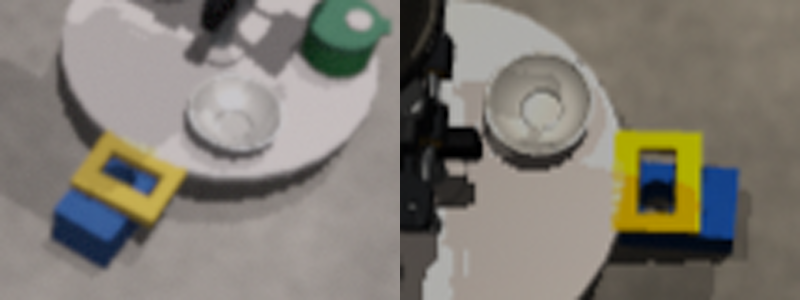

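The slot centre is at crop (657,181) in top, slightly short of the bracket hole at (656,197).

Run:
```python
from h import *
np.set_printoptions(precision=4,suppress=True)
d=load()
print('slot',plane(d['top'],(180+257/3.74,110+181/3.75),.051),tri(d,(250+130/3.33,150+176/3.33),(180+257/3.74,110+181/3.75)))
print('hole',plane(d['top'],(248.4,163),.039),plane(d['scene'],(286.1,203.1),.039))
```

```text
slot [ 0.5896 -0.1064  0.051 ] [ 0.5907 -0.106   0.0488]
hole [ 0.5806 -0.1061  0.039 ] [ 0.5822 -0.1042  0.039 ]
```

drive_tool:
  steps:
    - [[0,0,1.5],[0,0,0],0]
    - [[0,0,1.5],[0,0,0],0]
    - [[0,0,0.3],[0,0,0],0]
    - [[0,0,0],[0,0,0],0]
    - [[0,0,0],[0,0,0],0.3]

```text
time_s: 6.85
ee_pos: [0.5811, 0.0439, 0.1085]
tcp_rot: [-0.0, 0.713, 0.702, 0.0]
wrist_force: [0.3, 0.4, 0.1]
finger_gap: 0.0219
```

drive_tool:
  steps:
    - [[0,0,0],[0,0,0],0.6]
    - [[0,0,0],[0,0,0],0.6]
    - [[0,0,0],[0,0,0],0.6]
    - [[0,0,0],[0,0,0],0.6]
    - [[0,0,0],[0,0,-0.02],0.6]

```text
time_s: 7.35
ee_pos: [0.58, 0.0439, 0.127]
tcp_rot: [-0.001, 0.712, 0.702, -0.001]
wrist_force: [-0.1, 0.2, 0.0]
finger_gap: 0.0562
```

drive_tool:
  steps:
    - [[0,0,0],[0,0,-0.04],0.6]
    - [[0,0,0],[0,0,-0.05],0.6]
    - [[0,0,0],[0,0,-0.05],0.6]
    - [[0,0,0],[0,0,0],0.6]
    - [[0,0,0],[0,0,0],0.6]

```text
time_s: 7.85
ee_pos: [0.5816, 0.0442, 0.2694]
tcp_rot: [0.0, 0.712, 0.702, 0.001]
wrist_force: [0.3, -0.7, -0.9]
finger_gap: 0.0563
```

Run:
```python
from h import *
np.set_printoptions(precision=4,suppress=True)
from plant import telemetry
s=telemetry.state();q=s['tcp_rot'];a=np.degrees(2*np.arctan2(q[2],q[1]));print(s['time_s'],s['ee_pos'],a,s['wrist_force'],s['finger_gap'],s['qpos'])
# after turning so tool x is at angle th
for th in (62,):
    t=np.radians(th);v=np.array([.4665,-.353])-s['ee_pos'][:2]
    print(th,v@[np.cos(t),np.sin(t)],v@[np.sin(t),-np.cos(t)])
```

```text
7.85 [0.5816 0.0442 0.2694] 89.21297754759189 [ 0.3107 -0.6946 -0.8775] 0.056303279823461595 [-0.8606  0.288   0.8404  1.7771 -0.2325  1.1772  0.0353]
62 -0.40473863402773996 0.08479867648361031
```

drive_tool:
  steps:
    - [[0,0,0],[-0.0443,-0.0122,0],0.6]
    - [[0,0,0],[-0.0443,-0.0122,0],0.6]
    - [[0,0,0],[-0.0443,-0.0122,0],0.6]
    - [[0,0,0],[-0.0443,-0.0122,0],0.6]
    - [[0,0,0],[-0.0443,-0.0122,0],0.6]

```text
time_s: 8.35
ee_pos: [0.5157, -0.178, 0.2673]
tcp_rot: [-0.001, 0.712, 0.702, -0.001]
wrist_force: [1.9, 0.3, 1.2]
finger_gap: 0.0565
```

drive_tool:
  steps:
    - [[0,0,0],[-0.0443,-0.0122,0],0.6]
    - [[0,0,0],[-0.0443,-0.0122,0],0.6]
    - [[0,0,0],[-0.0443,-0.0122,0],0.6]
    - [[0,0,0],[-0.0443,-0.0122,0],0.6]
    - [[0,0,0],[0,0,0.045],0.6]

```text
time_s: 8.85
ee_pos: [0.4642, -0.3606, 0.2259]
tcp_rot: [0.003, 0.715, 0.7, -0.0]
wrist_force: [1.7, 0.1, -0.5]
finger_gap: 0.0568
```

drive_tool:
  steps:
    - [[0,0,0],[0,0,0.04],0.6]
    - [[0,0,0],[0,0,0],0.6]
    - [[0,0,0],[0,0,0],0.6]

```text
time_s: 9.15
ee_pos: [0.4653, -0.3533, 0.1834]
tcp_rot: [-0.001, 0.712, 0.702, -0.001]
wrist_force: [0.5, 0.1, 0.9]
finger_gap: 0.0564
```

Run:
```python
from h import *
np.set_printoptions(precision=4,suppress=True)
from plant import telemetry,read_camera
s=telemetry.state();print(s['time_s'],s['ee_pos'],s['tcp_rot'],totool(s,[.4665,-.353,.071]))
m=read_camera('wrist');pickle.dump((s,m),open('w3.pkl','wb'))
d={n:read_camera(n) for n in('scene','top')};pickle.dump(d,open('cams3.pkl','wb'))
f=lambda I,x,y,w,h:cv2.resize(I[y:y+h,x:x+w],(400,300),interpolation=cv2.INTER_CUBIC)
cv2.imwrite('pics/c3.png',np.vstack([np.hstack([f(m['image'],0,0,512,384),f(d['top']['image'],180,110,107,80)]),np.hstack([f(d['scene']['image'],250,150,120,90),f(d['top']['image'],310,160,133,100)])]))
```

```text
9.15 [ 0.4653 -0.3533  0.1834] [-0.0009  0.7123  0.7019 -0.0008] [0.0003 0.0015 0.1124]
```

View pics/c3.png

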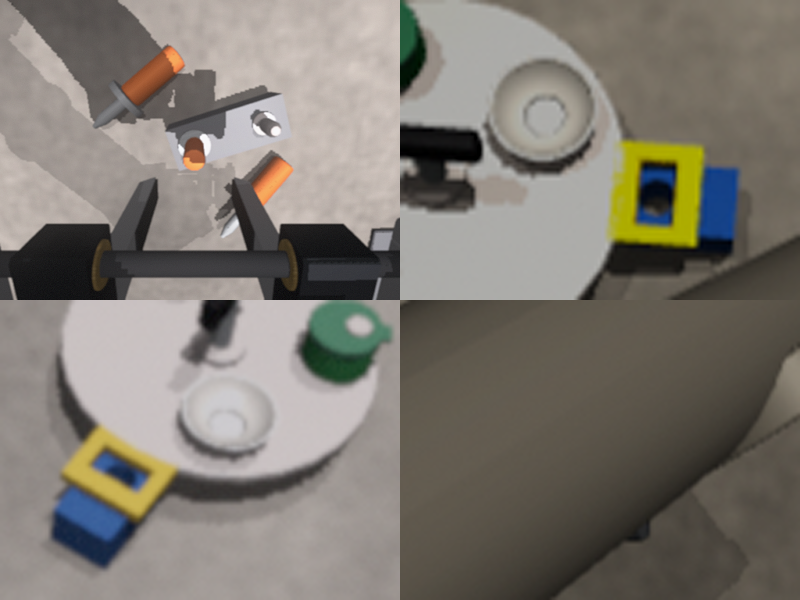

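Wrist view: the small pin stands in the stand with head top near full (250,207) and the pipette at (340,160). The two large pins, which were balanced on end, have fallen over. They lie low on both sides, below fingertip height. Top view: the slot centre at crop (658,194) lies over the hole at (657,197), and the canister is upright.

Run:
```python
from h import *
np.set_printoptions(precision=4,suppress=True)
s,m=pickle.load(open('w3.pkl','rb'));d=load()
im=m['image'].astype(int);b,g,r=[im[...,i] for i in range(3)]
mask=((r>110)&(r-b>70)).astype('uint8');mask[:150]=0;mask[225:]=0;mask[:,:215]=0;mask[:,285:]=0
v,u=np.nonzero(mask);print(len(u),u.min(),u.max(),u.mean(),v.min(),v.max())
uc=(u.min()+u.max())/2
print('head top c',wplane(s,m,(uc,v.max()-9),.116))
for k,p in dict(A_tip=(125,160),A_head=(225,65),B_tip=(283,300),B_head=(365,205)).items(): print(k,wplane(s,m,p,.02))
for k,p in dict(st1=(222,217),st2=(372,165),st3=(355,122),st4=(210,168)).items(): print(k,wplane(s,m,p,.05))
print('slot',plane(d['top'],(180+258/3.74,110+194/3.75),.051),tri(d,(250+122/3.33,150+172/3.33),(180+258/3.74,110+194/3.75)))
cv2.imwrite('pics/w3.png',cv2.resize(m['image'][130:320,180:433],(800,600),interpolation=cv2.INTER_CUBIC))
```

```text
600 234 261 248.12833333333333 191 217
head top c [ 0.4638 -0.3561  0.116 ]
A_tip [ 0.3327 -0.3322  0.02  ]
A_head [ 0.4429 -0.2392  0.02  ]
B_tip [ 0.5038 -0.5066  0.02  ]
B_head [ 0.5931 -0.3866  0.02  ]
st1 [ 0.4367 -0.3875  0.05  ]
st2 [ 0.5855 -0.3357  0.05  ]
st3 [ 0.5658 -0.2942  0.05  ]
st4 [ 0.4269 -0.3363  0.05  ]
slot [ 0.5805 -0.1079  0.051 ] [ 0.5827 -0.1066  0.0478]
```

View pics/w3.png

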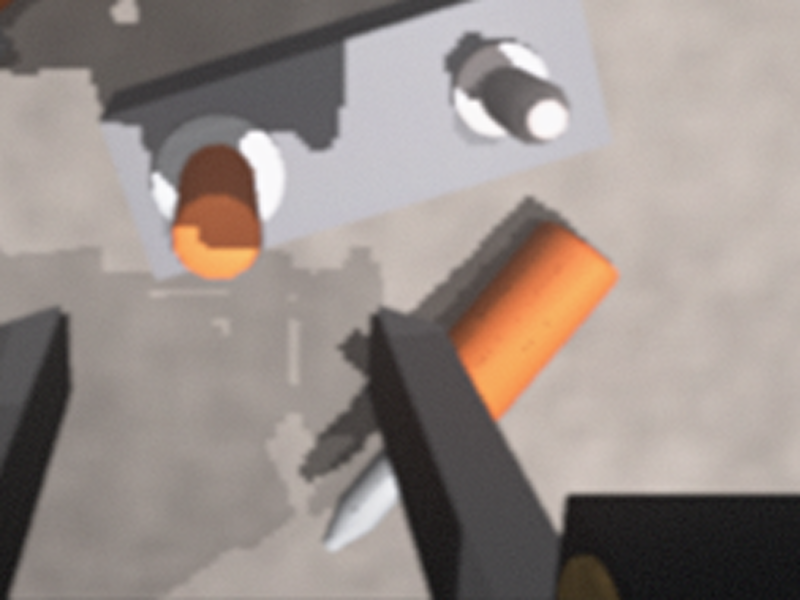

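The small pin's head top centre is at crop (217,235), full (248.6,204.4), which puts it within 2 mm of under the tool. The fallen pins are clear of the finger path. Descend and grip.

drive_tool:
  steps:
    - [[0,0,0],[0,0,0.04],0.6]
    - [[0,0,0],[0,0,0.035],0.6]
    - [[0,0,0],[0,0,0.025],0.6]
    - [[0,0,0],[0,0,0.01],0.6]
    - [[0,0,0],[0,0,0],0.6]
  grip_force: 20

```text
time_s: 9.8
ee_pos: [0.466, -0.3532, 0.0738]
tcp_rot: [-0.0, 0.712, 0.702, -0.0]
wrist_force: [-0.7, -0.2, 0.3]
finger_gap: 0.0564
```

drive_tool:
  steps:
    - [[0,0,0],[0,0,0],0]
    - [[0,0,0],[0,0,0],0]
    - [[0,0,0],[0,0,0],0]
    - [[0,0,0],[0,0,0],0]
    - [[0,0,0],[0,0,0],0]

```text
time_s: 10.3
ee_pos: [0.466, -0.3533, 0.0739]
tcp_rot: [0.0, 0.712, 0.702, 0.0]
wrist_force: [-0.7, 1.1, 6.8]
finger_gap: 0.0237
```

drive_tool:
  steps:
    - [[0,0,0],[0,0,0],0]
    - [[0,0,0],[0,0,0],0]
    - [[0,0,0],[0,0,0],0]

```text
time_s: 10.6
ee_pos: [0.466, -0.3533, 0.0739]
tcp_rot: [0.0, 0.712, 0.702, 0.0]
wrist_force: [-1.7, 1.5, 8.3]
finger_gap: 0.0238
```

drive_tool:
  steps:
    - [[0,0,0],[0,0,-0.015],0]
    - [[0,0,0],[0,0,-0.025],0]
    - [[0,0,0],[0,0,-0.03],0]
    - [[0,0,0],[0,0,-0.02],0]
    - [[0,0,0],[0,0,0],0]

```text
time_s: 11.1
ee_pos: [0.4668, -0.3543, 0.1667]
tcp_rot: [0.002, 0.712, 0.702, 0.001]
wrist_force: [-0.4, -0.2, -1.2]
finger_gap: 0.0237
```

drive_tool:
  steps:
    - [[0,0,0],[0.0208,0.0093,0],0]
    - [[0,0,0],[0.0312,0.01395,0],0]
    - [[0,0,0],[0.0416,0.0186,0],0]
    - [[0,0,0],[0.0416,0.0186,0],0]
    - [[0,0,0],[0.0416,0.0186,0],0]

```text
time_s: 11.6
ee_pos: [0.5475, -0.1758, 0.1633]
tcp_rot: [-0.0, 0.712, 0.702, -0.0]
wrist_force: [1.1, -0.3, -1.0]
finger_gap: 0.0236
```

drive_tool:
  steps:
    - [[0,0,0],[0.0416,0.0186,0],0]
    - [[0,0,0],[0.0208,0.0093,0],0]
    - [[0,0,0],[0.0104,0.00465,0],0]
    - [[0,0,0],[0,0,0.03],0]
    - [[0,0,0],[0,0,0],0]

```text
time_s: 12.1
ee_pos: [0.5788, -0.1055, 0.131]
tcp_rot: [-0.001, 0.712, 0.702, -0.002]
wrist_force: [-0.2, -0.3, -1.4]
finger_gap: 0.0236
```

Run:
```python
from h import *
np.set_printoptions(precision=4,suppress=True)
from plant import telemetry,read_camera
s=telemetry.state();print(s['time_s'],s['ee_pos'],s['tcp_rot'],s['finger_gap'],s['wrist_force'])
m=read_camera('wrist');pickle.dump((s,m),open('w4.pkl','wb'))
d={n:read_camera(n) for n in('scene','top')};pickle.dump(d,open('cams4.pkl','wb'))
f=lambda I,x,y,w,h:cv2.resize(I[y:y+h,x:x+w],(400,300),interpolation=cv2.INTER_CUBIC)
cv2.imwrite('pics/c4.png',np.vstack([np.hstack([f(m['image'],0,0,512,384),f(d['top']['image'],200,120,107,80)]),np.hstack([f(d['scene']['image'],240,145,107,80),f(m['image'],186,120,160,120)])]))
```

```text
12.1 [ 0.5788 -0.1055  0.131 ] [-0.0014  0.7122  0.702  -0.0017] 0.02357184381183862 [-0.1658 -0.3003 -1.379 ]
```

View pics/c4.png

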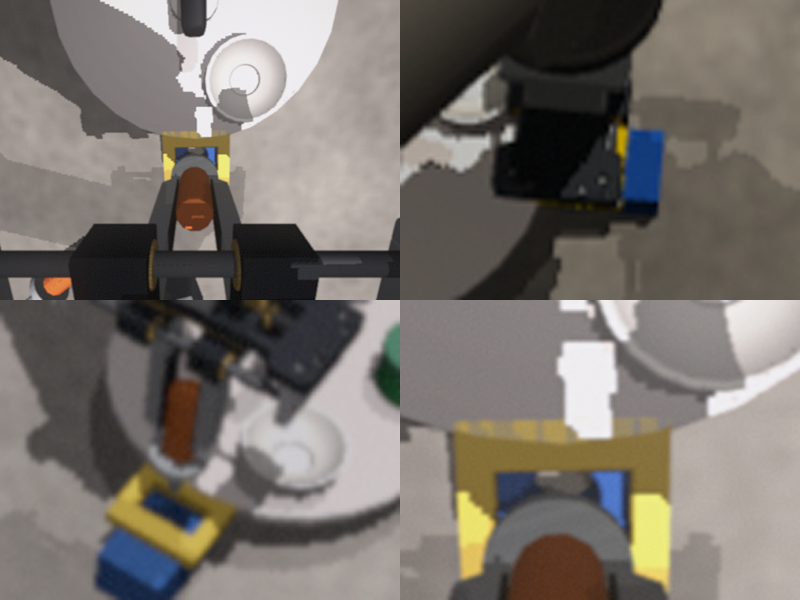

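Wrist view: the pin is upright above the slot. The slot spans crop x 495–635, its far edge is at y≈472, and the pin is at about 560.

Run:
```python
from h import *
np.set_printoptions(precision=4,suppress=True)
s,m=pickle.load(open('w4.pkl','rb'))
f=lambda x,y:(186+(x-400)*.4,120+(y-300)*.4)
for k,p in dict(slotL=(495,472),slotR=(635,472),lugL=(457,490),lugR=(670,490)).items(): print(k,wplane(s,m,f(*p),.051))
print('bar near/far',wplane(s,m,(195*1.28,35*1.28),.137))
p=wplane(s,m,f(560,545),.116-.012+.057);print('collar back rim', wplane(s,m,f(560,497),.056+.057))
d=load();print(proj(d['scene'],[[.579,-.1055,.113],[.579,-.1055,.069]]))
```

```text
slotL [ 0.5578 -0.0955  0.051 ]
slotR [ 0.6042 -0.0961  0.051 ]
lugL [ 0.5449 -0.1015  0.051 ]
lugR [ 0.616  -0.1025  0.051 ]
bar near/far [0.5806 0.0009 0.137 ]
collar back rim [ 0.5796 -0.0856  0.113 ]
[[287.1347 185.1295]
 [285.7187 195.9071]]
```

drive_tool:
  steps:
    - [[0,0,0],[-0.001,0.0022,0],0]
    - [[0,0,0],[0,0,0.012],0]
    - [[0,0,0],[0,0,0.012],0]
    - [[0,0,0],[0,0,0.01],0]
    - [[0,0,0],[0,0,0],0]

```text
time_s: 12.75
ee_pos: [0.5821, -0.1062, 0.0977]
tcp_rot: [-0.001, 0.712, 0.702, -0.001]
wrist_force: [0.3, 0.3, -0.9]
finger_gap: 0.0235
```

drive_tool:
  steps:
    - [[0,0,0],[0,0,0.006],0]
    - [[0,0,0],[0,0,0.005],0]
    - [[0,0,0],[0,0,0.004],0]
    - [[0,0,0],[0,0,0],0]

```text
time_s: 13.15
ee_pos: [0.5828, -0.1062, 0.084]
tcp_rot: [-0.0, 0.712, 0.702, -0.0]
wrist_force: [-1.0, 0.2, -0.1]
finger_gap: 0.0233
```

drive_tool:
  steps:
    - [[0,0,0],[0,-0.001,0.003],0]
    - [[0,0,0],[0,0,0.003],0]
    - [[0,0,0],[0,0,0.001],0]
    - [[0,0,0],[0,0,0],0]

```text
time_s: 13.55
ee_pos: [0.5827, -0.1063, 0.0779]
tcp_rot: [0.0, 0.712, 0.702, 0.0]
wrist_force: [0.5, 0.3, 4.9]
finger_gap: 0.0235
```

drive_tool:
  steps:
    - [[0,0,0],[0,0,0.001],0]
    - [[0,0,0],[0,0,0],0]

```text
time_s: 13.75
ee_pos: [0.5836, -0.1063, 0.0778]
tcp_rot: [0.001, 0.712, 0.702, 0.001]
wrist_force: [-1.0, 1.4, 18.5]
finger_gap: 0.0236
```

Run:
```python
from h import *
from plant import telemetry,read_camera
s=telemetry.state();print(s['time_s'],s['ee_pos'],s['wrist_force'])
m=read_camera('wrist');d={n:read_camera(n) for n in('scene','top')};pickle.dump((s,m,d),open('w5.pkl','wb'))
f=lambda I,x,y,w,h:cv2.resize(I[y:y+h,x:x+w],(400,300),interpolation=cv2.INTER_CUBIC)
cv2.imwrite('pics/c5.png',np.hstack([f(d['scene']['image'],250,160,80,60),f(m['image'],166,120,160,120)]))
```

```text
13.75 [ 0.58360771 -0.1062675   0.07781971] [-0.97893596  1.39844895 18.51075217]
```

View pics/c5.png

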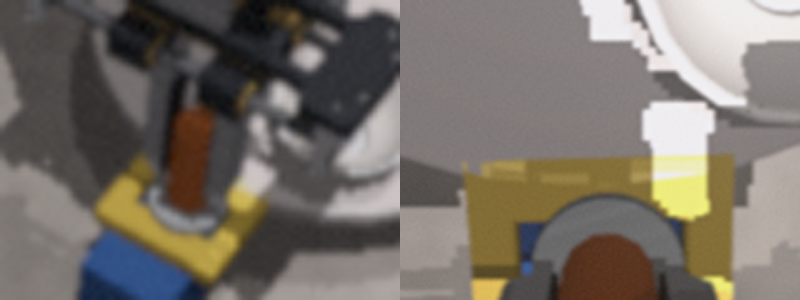

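The collar appears flush on the lug, and contact is stiff at 18 N. Ease off the preload, release and retreat straight up.

drive_tool:
  steps:
    - [[0,0,0],[0,0,-0.001],0]
    - [[0,0,0],[0,0,0],0.35]
    - [[0,0,0],[0,0,0],0.55]
    - [[0,0,0],[0,0,0],0.55]
    - [[0,0,0],[0,0,0],0.55]

```text
time_s: 14.4
ee_pos: [0.582, -0.1063, 0.0773]
tcp_rot: [-0.0, 0.712, 0.702, -0.0]
wrist_force: [-0.2, 0.2, 0.2]
finger_gap: 0.0508
```

drive_tool:
  steps:
    - [[0,0,0],[0,0,0],0.55]
    - [[0,0,0],[0,0,-0.015],0.55]
    - [[0,0,0],[0,0,-0.035],0.55]
    - [[0,0,0],[0,0,-0.05],0.55]
    - [[0,0,0],[0,0,-0.05],0.55]

```text
time_s: 14.9
ee_pos: [0.5815, -0.1068, 0.2299]
tcp_rot: [-0.0, 0.712, 0.702, -0.0]
wrist_force: [0.1, 0.5, -0.2]
finger_gap: 0.0517
```

drive_tool:
  steps:
    - [[0,0,0],[-0.04,0,-0.03],0.55]
    - [[0,0,0],[-0.04,0,0],0.55]
    - [[0,0,0],[-0.04,0,0],0.55]
    - [[0,0,0],[0,0,0],0.55]
    - [[0,0,0],[0,0,0],0.55]

```text
time_s: 15.4
ee_pos: [0.5799, -0.2275, 0.2583]
tcp_rot: [0.0, 0.713, 0.701, 0.0]
wrist_force: [-0.5, 1.7, -0.0]
finger_gap: 0.0515
```

Run:
```python
from h import *
from plant import telemetry,read_camera
s=telemetry.state();print(s['time_s'],s['ee_pos'],s['wrist_force'],s['finger_gap'])
m=read_camera('wrist');d={n:read_camera(n) for n in('scene','top')};pickle.dump((s,m,d),open('w6.pkl','wb'))
f=lambda I,x,y,w,h:cv2.resize(I[y:y+h,x:x+w],(400,300),interpolation=cv2.INTER_CUBIC)
cv2.imwrite('pics/c6.png',np.vstack([np.hstack([f(d['scene']['image'],250,120,120,90),f(d['scene']['image'],250,160,80,60)]),np.hstack([f(d['top']['image'],180,110,107,80),f(m['image'],0,0,512,384)])]))
```

```text
15.4 [ 0.57991892 -0.22746225  0.25832053] [-0.4504493   1.67818091 -0.00348666] 0.05153943066685831
```

View pics/c6.png

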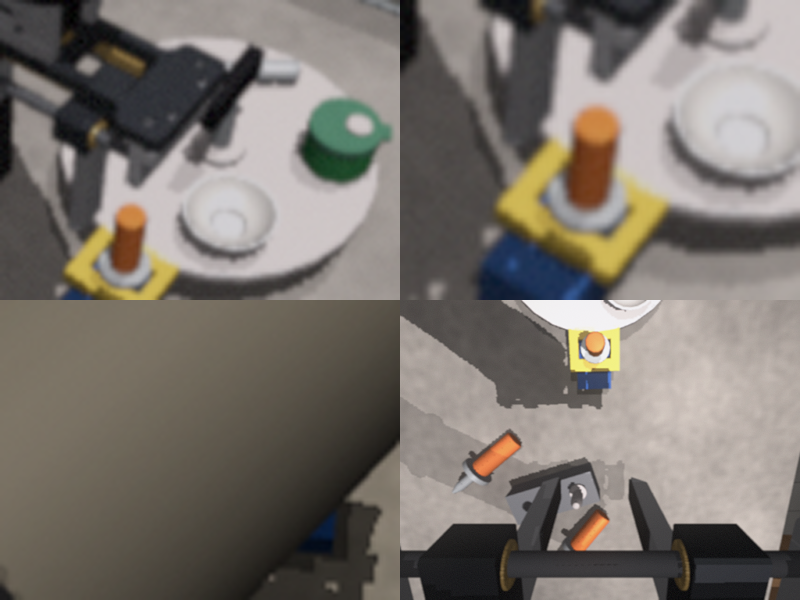

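The pin stands upright with its collar on the lug (scene crop (596,118)–(585,210)), released, and the canister is upright at (340,140). A height check, then hand in.

Run:
```python
from h import *
from plant import robot
np.set_printoptions(precision=4,suppress=True)
s,m,d=pickle.load(open('w6.pkl','rb'))
for z in(.112,.118,.124): print(z,plane(d['scene'],(289.2,183.6),z),wplane(s,m,(249.6,53.8),z))
print(robot.hand_in())
```

```text
0.112 [ 0.5802 -0.0978  0.112 ] [ 0.5826 -0.1058  0.112 ]
0.118 [ 0.5823 -0.1021  0.118 ] [ 0.5826 -0.1066  0.118 ]
0.124 [ 0.5844 -0.1064  0.124 ] [ 0.5825 -0.1073  0.124 ]
the job is handed in; nothing more can be done
None
```

I turned the table about 56° clockwise by its handle, put the smallest orange-headed pin down through both holes, let go and handed in at about 15 s.

**Last checks that passed**
- **Alignment:** after the turn, the lug slot centre measured about (0.581, -0.107) and the bracket hole (0.581, -0.105).
- **Pin seating:** contact while pressing was firm at 18 N. After release the pin stands upright with its collar visibly on the lug. The head is at about (0.583, -0.106), so within 3 mm of the hole sideways.
- **Canister and arm:** the canister is upright on the deck, and the gripper is clear of everything.

**Checks that disagreed**
- **Seat height:** contact came 3 mm higher than I had worked out: TCP z was 0.078 where I expected 0.075. The final head-top height came out at 0.12 to 0.125, against 0.117 expected. I took this as the lug being a few mm higher than I had triangulated. I did not measure the tip depth directly.
- **Large pins:** the two larger look-alike pins, standing at the start, were lying on the work surface when I reached the stand. I assume they fell by themselves, but the arm could have knocked them, since a touch by an arm link might not show in the wrist force.

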